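# Pack canisters into a padded transit case

## Task

Lever the case's cover open with the blade of the pry tool, then stand every blue-topped canister from the bench upright in the case, one to a cell, leaving the green-topped ones that are already packed upright in theirs. Lay the pry tool back flat in its black tray, handle up, and at the end shut the cover fully without slamming it; leave the other things on the bench where they are.

Things in the scene. Friction and masses are not known exactly. Their poses are not given: they have to be found in the camera images.
- case: Lower half of an olive-grey case, fixed. Origin: centre of the underside, z up. x runs from the front face (-77 mm) to the hinge line (+77); 210 mm long in y; walls 50 mm high, 5 thick. Black foam strips 40 mm high, 4 thick form 2 x 3 cells 64 mm square on a floor 6 mm up; the front wall with its foam is 16 mm thick. The front faces the robot's right: case x points roughly to world +y.
- cover (a joint): Deep hinged cover: hollow shell 154 x 210 x 66 mm (roof 4 mm, skirts 5 mm), olive. At 0 rad it lies on the case walls, flush with them, roof 116 mm above the bench; it swings up about the hinge line, away from the front, to 1.95 rad. 0.28 kg, friction hinge: stays at any angle; about 4 N at the front edge lifts it, 2 to 4 N shuts it.
- hinge (a point): Middle of the hinge line, 50 mm above the bench; the axis runs along case y.
- notch (a point): Centre of the pry notch, on the front face: an opening 60 mm long and 10 mm high (40 to 50 mm above the bench) between case wall and the cover's lower front edge. Too shallow for fingers; it opens straight to the inside above the foam.
- pry: Pry tool, 0.18 kg: flat steel bar 210 x 26 x 3 mm with a yellow handle block 110 x 18 x 28 mm on its rear (from -100 to +10 mm along its x), top 31 mm above the underside. Origin: centre of the bar's underside; x points to the blade's free end at +105 mm, z up. Centre of mass near x = -15 mm.
- tray: Flat black tool tray, fixed, 262 x 122 mm outside, walls 12 mm high and 4 mm thick, floor 4 mm thick. Origin: centre of its underside, x along its length. The pry tool lies in it at the start.
- cell0 (a point): Centre of a cell's floor: front row, -y end of the case.
- cell1 (a point): Centre of a cell's floor: front row, middle of the case.
- cell2 (a point): Centre of a cell's floor: front row, +y end of the case.
- cell3 (a point): Centre of a cell's floor: rear (hinge side) row, -y end of the case.
- cell4 (a point): Centre of a cell's floor: rear (hinge side) row, middle of the case.
- cell5 (a point): Centre of a cell's floor: rear (hinge side) row, +y end of the case.
- can0: Aluminium canister with blue band and blue top, diameter 40 mm, 91 mm high (straight to 84 mm), 0.1 to 0.21 kg, bottom-heavy (centre of mass about 20 mm up), standing on the bench if present. Origin: centre of its underside, z up.
- can1: Aluminium canister with blue band and blue top, diameter 40 mm, 91 mm high (straight to 84 mm), 0.1 to 0.21 kg, bottom-heavy (centre of mass about 20 mm up), standing on the bench if present. Origin: centre of its underside, z up.
- can2: Aluminium canister with blue band and blue top, diameter 40 mm, 91 mm high (straight to 84 mm), 0.1 to 0.21 kg, bottom-heavy (centre of mass about 20 mm up), standing on the bench if present. Origin: centre of its underside, z up.
- can3: Aluminium canister with blue band and blue top, diameter 40 mm, 91 mm high (straight to 84 mm), 0.1 to 0.21 kg, bottom-heavy (centre of mass about 20 mm up), standing on the bench if present. Origin: centre of its underside, z up.
- packed0: Canister of the same size with green band and top that, if present, already stands in a cell of the closed case. Origin: centre of its underside.
- packed1: Canister of the same size with green band and top that, if present, already stands in a cell of the closed case. Origin: centre of its underside.
- packed2: Canister of the same size with green band and top that, if present, already stands in a cell of the closed case. Origin: centre of its underside.
- mug: Blue mug, diameter 80, 95 mm high; bystander. Origin: underside.
- tape: Yellow tape ring, diameter 90, 20 mm high; bystander.
- driver: Red-handled screwdriver lying on the bench; bystander.
- spool: Grey wire spool, diameter 60, 50 mm high; bystander.
- amber: Amber jar, diameter 56, 100 mm high; bystander.
Not all that is in view belongs to the job. What is shaped like the can2 but yellow is not meant.

How it is judged:
On the way, in this order (a step that is already met when the one before it is completed fails the run):
1. the cover is levered up at least 0.35 rad by the pry tool, fingers not on it (value of joint cover above 0.35 rad and contact force between pry and cover above 0.2 N and contact force between the fingers and cover below 0.5 N), for 0.1 s.
2. with the cover open, every blue-topped canister stands upright in a cell, let go (value of joint cover above 0.5 rad and (horizontal distance between can0 and cell0 below 0.024 m or horizontal distance between can0 and cell1 below 0.024 m or horizontal distance between can0 and cell2 below 0.024 m or horizontal distance between can0 and cell3 below 0.024 m or horizontal distance between can0 and cell4 below 0.024 m or horizontal distance between can0 and cell5 below 0.024 m) and z of each of can0, can1, can2, can3 in the frame of case below 0.014 m and angle between each of can0, can1, can2, can3's own z axis and vertical below 0.12 rad and (horizontal distance between can1 and cell0 below 0.024 m or horizontal distance between can1 and cell1 below 0.024 m or horizontal distance between can1 and cell2 below 0.024 m or horizontal distance between can1 and cell3 below 0.024 m or horizontal distance between can1 and cell4 below 0.024 m or horizontal distance between can1 and cell5 below 0.024 m) and (horizontal distance between can2 and cell0 below 0.024 m or horizontal distance between can2 and cell1 below 0.024 m or horizontal distance between can2 and cell2 below 0.024 m or horizontal distance between can2 and cell3 below 0.024 m or horizontal distance between can2 and cell4 below 0.024 m or horizontal distance between can2 and cell5 below 0.024 m) and (horizontal distance between can3 and cell0 below 0.024 m or horizontal distance between can3 and cell1 below 0.024 m or horizontal distance between can3 and cell2 below 0.024 m or horizontal distance between can3 and cell3 below 0.024 m or horizontal distance between can3 and cell4 below 0.024 m or horizontal distance between can3 and cell5 below 0.024 m) and contact force between the fingers and can0 below 0.3 N and contact force between the fingers and can1 below 0.3 N and contact force between the fingers and can2 below 0.3 N and contact force between the fingers and can3 below 0.3 N), for 0.2 s.
At the end, for the whole second after the job is handed in: Cover shut (under 0.05 rad); every canister present, blue and green, upright (within 0.12 rad) on the floor of a cell of its own (centre within 24 mm of the cell's); pry tool at rest flat in the tray (origin within 35 mm lengthwise and 50 mm sideways of the tray's centre, handle up) ((horizontal distance between can0 and cell0 below 0.024 m or horizontal distance between can0 and cell1 below 0.024 m or horizontal distance between can0 and cell2 below 0.024 m or horizontal distance between can0 and cell3 below 0.024 m or horizontal distance between can0 and cell4 below 0.024 m or horizontal distance between can0 and cell5 below 0.024 m) and z of each of can0, can1, can2, can3, packed0, packed1, packed2 in the frame of case below 0.014 m and angle between each of can0, can1, can2, can3, packed0, packed1, packed2, pry's own z axis and vertical below 0.12 rad and (horizontal distance between can1 and cell0 below 0.024 m or horizontal distance between can1 and cell1 below 0.024 m or horizontal distance between can1 and cell2 below 0.024 m or horizontal distance between can1 and cell3 below 0.024 m or horizontal distance between can1 and cell4 below 0.024 m or horizontal distance between can1 and cell5 below 0.024 m) and (horizontal distance between can2 and cell0 below 0.024 m or horizontal distance between can2 and cell1 below 0.024 m or horizontal distance between can2 and cell2 below 0.024 m or horizontal distance between can2 and cell3 below 0.024 m or horizontal distance between can2 and cell4 below 0.024 m or horizontal distance between can2 and cell5 below 0.024 m) and (horizontal distance between can3 and cell0 below 0.024 m or horizontal distance between can3 and cell1 below 0.024 m or horizontal distance between can3 and cell2 below 0.024 m or horizontal distance between can3 and cell3 below 0.024 m or horizontal distance between can3 and cell4 below 0.024 m or horizontal distance between can3 and cell5 below 0.024 m) and (horizontal distance between packed0 and cell0 below 0.024 m or horizontal distance between packed0 and cell1 below 0.024 m or horizontal distance between packed0 and cell2 below 0.024 m or horizontal distance between packed0 and cell3 below 0.024 m or horizontal distance between packed0 and cell4 below 0.024 m or horizontal distance between packed0 and cell5 below 0.024 m) and (horizontal distance between packed1 and cell0 below 0.024 m or horizontal distance between packed1 and cell1 below 0.024 m or horizontal distance between packed1 and cell2 below 0.024 m or horizontal distance between packed1 and cell3 below 0.024 m or horizontal distance between packed1 and cell4 below 0.024 m or horizontal distance between packed1 and cell5 below 0.024 m) and (horizontal distance between packed2 and cell0 below 0.024 m or horizontal distance between packed2 and cell1 below 0.024 m or horizontal distance between packed2 and cell2 below 0.024 m or horizontal distance between packed2 and cell3 below 0.024 m or horizontal distance between packed2 and cell4 below 0.024 m or horizontal distance between packed2 and cell5 below 0.024 m) and x of pry in the frame of tray between -0.035 and 0.035 m and y of pry in the frame of tray between -0.05 and 0.05 m and z of pry in the frame of tray below 0.012 m and value of joint cover below 0.05 rad and linear speed of pry below 0.02 m/s); the robot touches nothing.
It fails at once if a bystander is moved more than 40 mm (distance of any of mug, tape, driver, spool, amber from where it was at the start of the episode above 0.04 m).
It fails at once if the cover is slammed (closing faster than 3 rad/s) (velocity of joint cover below -3 rad/s).
Of can0, can1, can2, can3 only 2 to 4 are there at a start; the rules pass over those that are not, and their reading is None.
Of packed0, packed1, packed2 only 1 to 2 are there at a start; the rules pass over those that are not, and their reading is None.
At some moment in a run one of can0, can1, can2, can3, pry may be knocked a few centimetres aside while the robot is not near it.
It also fails if it takes over 210 s, if anything falls off the work surface, if the arm or the gripper's body presses on something with over 40 N, if the wrist force passes 120 N, or if a joint passes its speed limit or range.

## Robot

A 6-joint arm with a two-finger parallel gripper is mounted at the origin on the work surface. World frame = base frame: x ahead of the robot, y to its left, z up, the work surface at z = 0. Lengths are in m, angles in rad, forces in N, time in s.
With the tool pointing down it reaches from about 0.3 to 0.95 m from the base axis. Payload 3.1 kg.
Tool frame: the origin (TCP) lies between the finger pads; the fingertips stand r.tip_extent ahead of it and the grasp point (between the pads) lies 2 mm behind it (r.tip_extent is the distance from the TCP to the fingertips, in m); z points along the fingers, y is the line along which they close (so a half turn about z gives the same grasp; the last joint's range is limited). The gripper opens to 85 mm and grips with 20 to 120 N. Pads are 22 mm wide; open, the fingers measure 114 mm over their backs; the gripper's body (76 mm by 85 mm) begins 54 mm behind the grasp point. The pads swing forward as they close: fully open they stand 13 mm farther back than shut.
Start: joints at [1.238, 0.308, 1.634, -0, 1.2, -0.07], TCP at [0.162, 0.604, 0.248] pointing down, gripper open.
Joint ranges: [-3.06, 3.06], [-0.79, 1.96], [0.05, 2.63], [-1.19, 4.34], [0.05, 2.64], [-2.94, 2.94]. Speed limits (rad/s): [2.79, 2.79, 3.14, 3.14, 3.14, 3.14].

## Interface

Orientations are given as [roll, pitch, yaw] about the fixed x, y, z axes, in that order (R = Rz(yaw) Ry(pitch) Rx(roll)).
In Python, from cell import r gives the robot as it stands.
- The arm moves only by the tool arm_command, never from a script. Its argument "deltas" is a list of rows, each an object of numbers: "tx", "ty", "tz": the shift along the world's x, y, z in cm; "wx", "wy", "wz": the turn, a rotation vector about the world's x, y, z in degrees; "claw": the opening, from 0 (shut) to 1 (fully open). A call has 1 to 12 rows; each row shifts and turns the commanded pose from where the row before left it; what a row does not reach is not made up. A row lasts 1/8 s, in which the tool goes at most 62.5 mm and 10.7 degrees, less where a joint would pass 70% of its speed; a pose out of reach is approached as far as the arm can. A call with a gripper value outside its range is refused whole. The fingers move at their own pace and stop on an object; the grip force is fixed at half the most. Time passes only in rows, so rows that do not move let the fingers close. It gives the time, the measured TCP pose, the force, the opening and the grip force at its end, in the units of the state.
- r.sense(): the state, without advancing time (a new reading comes with each control period).
- r.camera(name): name is "side" or "top"; returns a dict with "color" (420x560x3 uint8, blue, green, red), "z_map" (420x560 float32, m along the optical axis (not along the pixel's ray), 0 where there is no reading), "intrinsics" (3x3 intrinsics, pixels), "rvec" (rotation vector, rad) and "tvec" (3), from world to camera coordinates, as OpenCV has them. Camera axes: x right, y down, z forward; pixel columns grow to the right and rows downward; lengths in m; the calibration is good to about 2 mm. A picture is of the moment at which its call begins.
- r.job_done(): hands the job in; it is judged then, once.
Trained networks look in a picture, given as the dict that the camera call returned (one of the last four; its "shot" number tells which), for a name from the list of things; names that differ only in an ending like _2 or _b are one class to them, and where a whole thing is asked for, a point or a joint stands for the part that bears it (a point fixed in the world has none). Each returns a list of dicts, best first, with "confidence" (0 to 1); they miss things now and then, are a little off and sometimes report something else, mostly with a low value. They report only what shows in the picture. A call takes as long as a camera call. They do not tell look-alikes from the thing itself.
- r.boxes_of(picture, label): "position" ([x, y, z] in m, in world coordinates, good to about 4 mm: the middle of the surface that is visible of it).
The state is a dict: "t": time; "joints": joint angles; "joint_velocities": joint speeds; "joint_torque": joint torques, N m; "tcp_pos": TCP position; "ee_rot": TCP orientation; "ft_force": force on the tool from outside, world axes, zero at the start; "moment": the same for the moment, N m; "grip_width": finger opening in m; "grasp_force": force on a finger pad.
Only numpy, scipy, OpenCV 4.12 (cv2) and the standard library are available. Lean on these libraries where they do the work, as an engineer would, in place of code of your own. Each camera call takes 0.05 s, during which the arm holds its last target. There are 200 camera calls.

## Working session

There is one attempt and no reset: what is moved stays moved. The work goes in short steps, Python scripts to look and compute and a tool call to move; the robot and the scene stay as the last step left them, time stands still between calls to the robot, and variables do not carry over. Pictures are saved under pics/ and viewed, at most 14 in all, crops included, and the job is handed in when it is done.

Besides the shell and the picture viewer there is one more tool, called after "Call:" by a JSON object that holds its "name" and its "arguments", one argument or row to a line. arm_command: Moves the arm, as the interface text tells. Its arguments: {"type":"object","properties":{"deltas":{"type":"array","items":{"type":"object","properties":{"tx":{"type":"number"},"ty":{"type":"number"},"tz":{"type":"number"},"wx":{"type":"number"},"wy":{"type":"number"},"wz":{"type":"number"},"claw":{"type":"number"}}}}},"required":["deltas"]}

```bash
ls; mkdir -p pics; cat > h.py <<'E'
from cell import r
import numpy as np, cv2
def cam(n):
    return r.camera(n)
def pts(p):
    K=np.array(p["intrinsics"]);R,_=cv2.Rodrigues(np.array(p["rvec"],float));t=np.array(p["tvec"],float).reshape(3)
    z=p["z_map"];v,u=np.mgrid[:z.shape[0],:z.shape[1]]
    c=np.stack([(u-K[0,2])/K[0,0]*z,(v-K[1,2])/K[1,1]*z,z],-1)
    w=(c-t)@R; w[z==0]=np.nan
    return w
def pix(p,X):
    a,_=cv2.projectPoints(np.array(X,float).reshape(-1,1,3),np.array(p["rvec"],float),np.array(p["tvec"],float),np.array(p["intrinsics"],float),None)
    return a.reshape(-1,2).round(0).astype(int).tolist()
E
python3 - <<'E'
from h import *
print(r.sense(), r.tip_extent)
ims=[]
for n in("top","side"):
    p=cam(n);cv2.imwrite(f"pics/{n}0.png",p["color"])
    np.save(f"{n}0.npy",pts(p))
    print(n,(-cv2.Rodrigues(np.array(p["rvec"]))[0].T@np.array(p["tvec"]).reshape(3)).round(3))
    for l in["case","cover","hinge","notch","pry","tray","can0","mug","tape","driver","spool","amber"]:
        print(l,[(round(d["confidence"],2),np.round(d["position"],3).tolist(),pix(p,d["position"])[0]) for d in r.boxes_of(p,l)])
E
```

```text
pics
{'t': 0.0, 'joints': array([ 1.23829368e+00,  3.09004214e-01,  1.63519165e+00,  1.86419091e-05,
        1.19972163e+00, -6.97072204e-02]), 'joint_velocities': array([-0.0011451 ,  0.00119306,  0.00177431, -0.00018563,  0.00036214,
       -0.00056878]), 'joint_torque': array([ 1.24303856e-04, -4.15235782e+01, -2.76672256e+01, -8.90827141e-05,
        1.00201898e-02, -1.82570699e-05]), 'tcp_pos': array([0.16213008, 0.60278608, 0.24704511]), 'ee_rot': array([-3.13927467e+00, -1.79241872e-04,  2.87879024e+00]), 'ft_force': array([-0.554319  , -0.5468869 , -0.06896242]), 'moment': array([-0.03629425, -0.03255108, -0.02421084]), 'grasp_force': 0.0, 'grip_width': 0.08524751850221335} 0.017
top [ 0.387 -0.019  1.155]
case [(0.66, [0.56, 0.06, 0.114], [263, 215])]
cover [(0.88, [0.56, 0.064, 0.117], [262, 215])]
hinge [(0.85, [0.56, 0.058, 0.114], [264, 215])]
notch [(0.93, [0.561, 0.062, 0.115], [262, 215])]
pry [(0.56, [0.547, -0.236, 0.007], [381, 223])]
tray [(0.63, [0.544, -0.209, 0.003], [370, 225])]
can0 [(0.86, [0.412, 0.27, 0.088], [177, 281]), (0.83, [0.45, 0.348, 0.087], [145,
[... 600 characters left out ...]

notch [(0.87, [0.531, 0.008, 0.1], [260, 199])]
pry [(0.91, [0.525, -0.237, 0.012], [336, 292]), (0.28, [0.787, 0.115, 0.068], [312, 160])]
tray [(0.8, [0.532, -0.214, 0.003], [330, 288])]
can0 [(0.9, [0.568, -0.386, 0.066], [419, 306]), (0.83, [0.41, 0.264, 0.057], [155, 186]), (0.76, [0.514, 0.37, 0.053], [172, 160]), (0.75, [0.444, 0.353, 0.08], [150, 160])]
mug [(0.96, [0.786, 0.117, 0.072], [311, 158])]
tape [(0.87, [0.766, -0.174, 0.014], [390, 230])]
driver [(0.83, [0.372, -0.065, 0.021], [219, 276]), (0.45, [0.532, 0.028, 0.121], [255, 187])]
spool [(0.83, [0.704, -0.347, 0.049], [443, 269])]
amber [(0.65, [0.703, 0.3, 0.063], [244, 146]), (0.21, [0.535, -0.212, 0.003], [330, 287])]
```

View pics/top0.png

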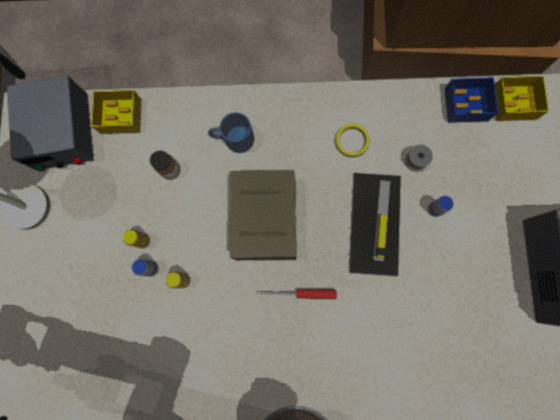

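View pics/side0.png

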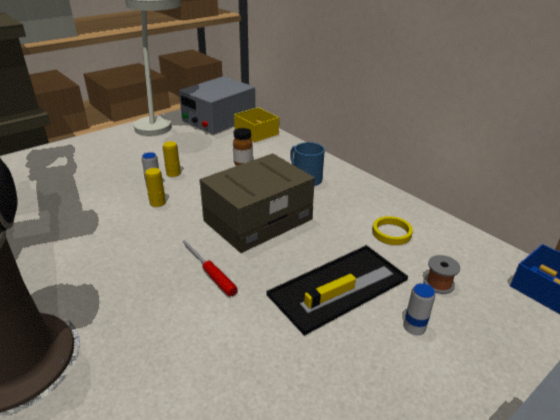

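Top view: two blue-topped cans at (442,204) and (145,267). Look-alikes, not wanted, are the yellow cans at (135,238) and (177,280) and the blue mug at (236,130). The pry handle is the yellow block at about (381,232), with the blade pointing up the image (+x). I'll measure poses and check the choice in one close crop.

```bash
cat >> h.py <<'E'
def rect(xy):
    (c,s,a)=cv2.minAreaRect(np.float32(xy)*1000); return np.round(np.array(c)/1000,4),np.round(s,1),round(a,2)
def cans(p,w):
    hsv=cv2.cvtColor(p["color"],cv2.COLOR_BGR2HSV);out=[]
    for nm,lo,hi in(("blue",105,130),("green",40,85)):
        m=((hsv[...,0]>=lo)&(hsv[...,0]<=hi)&(hsv[...,1]>100)&(w[...,2]>.082)&(w[...,2]<.11)).astype(np.uint8)
        n,l,s,c=cv2.connectedComponentsWithStats(m)
        for i in range(1,n):
            if s[i,4]>30: out.append((nm,s[i,4],c[i].round().tolist(),np.nanmedian(w[l==i],0).round(4).tolist(),rect(w[l==i][:,:2])))
    return out
def box(w,x0,x1,y0,y1,z0,z1):
    return (w[...,0]>x0)&(w[...,0]<x1)&(w[...,1]>y0)&(w[...,1]<y1)&(w[...,2]>z0)&(w[...,2]<z1)
def pryfit(p,w,zlo=.025,zhi=.045,reg=(.2,.9,-.5,.0)):
    hsv=cv2.cvtColor(p["color"],cv2.COLOR_BGR2HSV)
    m=box(w,*reg,zlo,zhi)
    return m.sum(),rect(w[m][:,:2]),np.nanmedian(w[m],0).round(4)
E
python3 - <<'E'
from h import *
for n in("top","side"):
    p=cam(n);w=pts(p);print(n)
    for c in cans(p,w):print(c)
    m=box(w,.4,.75,-.1,.25,.108,.125);print("cover",m.sum(),rect(w[m][:,:2]),np.nanmedian(w[m],0))
    try: print("pry",pryfit(p,w,reg=(.4,.7,-.3,-.12)))
    except Exception as e: print(e)
    g=p["color"].max(2);m=box(w,.3,.75,-.35,-.05,-.01,.02)&(g<50);m=cv2.morphologyEx(m.astype(np.uint8),cv2.MORPH_OPEN,np.ones((3,3)))>0
    print("tray",m.sum(),rect(w[m][:,:2]))
    if n=="top":
        a=p["color"]; f=lambda y,x:cv2.resize(a[y-35:y+35,x-50:x+50],None,fx=4,fy=4)
        cv2.imwrite("pics/crop1.png",np.vstack([np.hstack([f(223,380),f(204,442)]),np.hstack([f(262,150),f(215,262)])]))
E
```

```text
top
('blue', np.int32(149), [446.0, 203.0], [0.5811, -0.3793, 0.0898], (array([ 0.5808, -0.3792]), array([31.8, 32.1]), 42.73))
('blue', np.int32(154), [139.0, 267.0], [0.4472, 0.3612, 0.0901], (array([0.4482, 0.3616]), array([32.3, 31.3]), 89.32))
cover 5641 (array([0.5656, 0.0616]), array([154.1, 210.5]), 89.11) [0.56198213 0.06095422 0.11510691]
pry (np.int64(329), (array([ 0.5111, -0.2334]), array([ 19.2, 109. ]), 81.86), array([ 0.5098, -0.2327,  0.0337]))
tray 3505 (array([ 0.5487, -0.2214]), array([119.5, 256.4]), 84.31)
side
('blue', np.int32(60), [149.0, 155.0], [0.4452, 0.3594, 0.0918], (array([0.4442, 0.3584]), array([27.5, 29.9]), 41.58))
('blue', np.int32(229), [424.0, 290.0], [0.5801, -0.3803, 0.0921], (array([ 0.5812, -0.3794]), array([33.1, 32.6]), 59.52))
cover 3585 (array([0.5648, 0.0637]), array([160.3, 212.9]), 89.65) [0.55325126 0.05195549 0.11702528]
pry (np.int64(562), (array([ 0.5115, -0.2323]), array([ 21., 110.]), 81.37), array([ 0.5065, -0.2347,  0.0353]))
tray 4447 (array([ 0.547 , -0.2223]), array([122.7, 263.5]), 84.62)
```

View pics/crop1.png

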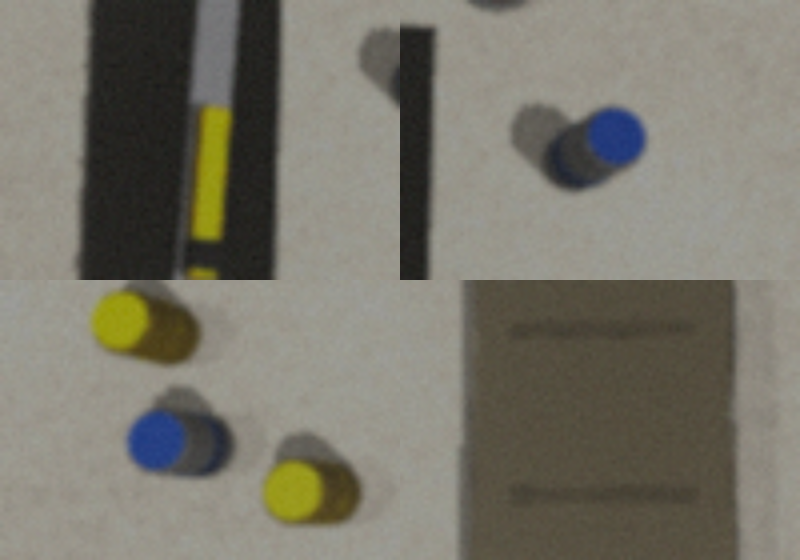

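Both blue-topped cans are confirmed, the yellow pair is left alone, and the pry handle is in the tray. Moving above the handle.

Call:
{"name": "arm_command", "arguments": {
  "deltas": [
    {"tx": 2.2,"ty": -4.9,"wz": -10.2,"claw": 1},
    {"tx": 2.2,"ty": -4.9,"wz": -10.2},
    {"tx": 2.2,"ty": -4.9,"wz": -10.2},
    {"tx": 2.2,"ty": -4.9,"wz": -10.2},
    {"tx": 2.2,"ty": -4.9,"wz": -10.2},
    {"tx": 2.2,"ty": -4.9,"wz": -10.2},
    {"tx": 2.2,"ty": -4.9,"wz": -10.2},
    {"tx": 2.2,"ty": -4.9,"wz": -10.2},
    {"tx": 2.2,"ty": -4.9,"wz": -10.2},
    {"tx": 2.2,"ty": -4.9,"wz": -10.2},
    {"tx": 2.2,"ty": -4.9,"wz": -10.2},
    {"tx": 2.2,"ty": -4.9,"wz": -10.2}
  ]
}}

```text
invalid input
```

Call:
{"name": "arm_command", "arguments": {
  "deltas": [
    {"tx": 2.2,"ty": -4.9,"wz": -10.2},
    {"tx": 2.2,"ty": -4.9,"wz": -10.2},
    {"tx": 2.2,"ty": -4.9,"wz": -10.2},
    {"tx": 2.2,"ty": -4.9,"wz": -10.2},
    {"tx": 2.4,"ty": -5.0,"wz": -10.2},
    {"tz": -3},
    {"tz": -3},
    {}
  ]
}}

```text
invalid input
```

Call:
{"name": "arm_command", "arguments": {
  "deltas": [
    {"tx": 2.2,"ty": -4.9,"tz": 0,"wx": 0,"wy": 0,"wz": -10.2,"claw": 1}
  ]
}}

```text
t: 1.52
tcp_pos: [0.184, 0.5564, 0.2483]
ee_rot: [3.139, -0.001, 2.699]
ft_force: [1.2, -0.6, -0.2]
grip_width: 0.0852
grasp_force: 0.0
```

Call:
{"name": "arm_command", "arguments": {
  "deltas": [
    {"tx": 2.2,"ty": -4.9,"tz": 0,"wx": 0,"wy": 0,"wz": -10.2,"claw": 1},
    {"tx": 2.2,"ty": -4.9,"tz": 0,"wx": 0,"wy": 0,"wz": -10.2,"claw": 1},
    {"tx": 2.2,"ty": -4.9,"tz": 0,"wx": 0,"wy": 0,"wz": -10.2,"claw": 1},
    {"tx": 2.2,"ty": -4.9,"tz": 0,"wx": 0,"wy": 0,"wz": -10.2,"claw": 1},
    {"tx": 2.2,"ty": -4.9,"tz": 0,"wx": 0,"wy": 0,"wz": -10.2,"claw": 1},
    {"tx": 2.2,"ty": -4.9,"tz": 0,"wx": 0,"wy": 0,"wz": -10.2,"claw": 1},
    {"tx": 2.2,"ty": -4.9,"tz": 0,"wx": 0,"wy": 0,"wz": -10.2,"claw": 1},
    {"tx": 2.2,"ty": -4.9,"tz": 0,"wx": 0,"wy": 0,"wz": -10.2,"claw": 1},
    {"tx": 2.2,"ty": -4.9,"tz": 0,"wx": 0,"wy": 0,"wz": -10.2,"claw": 1},
    {"tx": 2.2,"ty": -4.9,"tz": 0,"wx": 0,"wy": 0,"wz": -10.2,"claw": 1},
    {"tx": 2.2,"ty": -4.9,"tz": 0,"wx": 0,"wy": 0,"wz": -10.2,"claw": 1},
    {"tx": 2.2,"ty": -4.9,"tz": 0,"wx": 0,"wy": 0,"wz": -10.2,"claw": 1}
  ]
}}

```text
t: 3.02
tcp_pos: [0.4491, -0.0352, 0.2487]
ee_rot: [3.141, -0.001, 0.558]
ft_force: [0.8, 0.5, -0.8]
grip_width: 0.0855
grasp_force: 0.0
```

Call:
{"name": "arm_command", "arguments": {
  "deltas": [
    {"tx": 2.2,"ty": -4.9,"tz": 0,"wx": 0,"wy": 0,"wz": -10.2,"claw": 1},
    {"tx": 2.2,"ty": -4.9,"tz": 0,"wx": 0,"wy": 0,"wz": -10.2,"claw": 1},
    {"tx": 2.2,"ty": -4.9,"tz": -2,"wx": 0,"wy": 0,"wz": -10.2,"claw": 0.6},
    {"tx": 2.5,"ty": -5.0,"tz": -4,"wx": 0,"wy": 0,"wz": -10.2,"claw": 0.6},
    {"tx": 0,"ty": 0,"tz": 0,"wx": 0,"wy": 0,"wz": 0,"claw": 0.6},
    {"tx": 0,"ty": 0,"tz": 0,"wx": 0,"wy": 0,"wz": 0,"claw": 0.6}
  ]
}}

```text
t: 3.78
tcp_pos: [0.5367, -0.2256, 0.1916]
ee_rot: [-3.141, 0.001, -0.147]
ft_force: [0.4, 0.8, 0.5]
grip_width: 0.0509
grasp_force: 0.0
```

Call:
{"name": "arm_command", "arguments": {
  "deltas": [
    {"tx": 0.4,"ty": -1.2,"tz": -4,"wx": 0,"wy": 0,"wz": 0,"claw": 0.6},
    {"tx": 0,"ty": 0,"tz": -5,"wx": 0,"wy": 0,"wz": 0,"claw": 0.6},
    {"tx": 0,"ty": 0,"tz": -4,"wx": 0,"wy": 0,"wz": 0,"claw": 0.6},
    {"tx": 0,"ty": 0,"tz": -2,"wx": 0,"wy": 0,"wz": 0,"claw": 0.6},
    {"tx": 0,"ty": 0,"tz": -1.3,"wx": 0,"wy": 0,"wz": 0,"claw": 0.6},
    {"tx": 0,"ty": 0,"tz": 0,"wx": 0,"wy": 0,"wz": 0,"claw": 0.6},
    {"tx": 0,"ty": 0,"tz": 0,"wx": 0,"wy": 0,"wz": 0,"claw": 0},
    {"tx": 0,"ty": 0,"tz": 0,"wx": 0,"wy": 0,"wz": 0,"claw": 0},
    {"tx": 0,"ty": 0,"tz": 0,"wx": 0,"wy": 0,"wz": 0,"claw": 0},
    {"tx": 0,"ty": 0,"tz": 0,"wx": 0,"wy": 0,"wz": 0,"claw": 0}
  ]
}}

```text
t: 5.03
tcp_pos: [0.5425, -0.2386, 0.0306]
ee_rot: [3.141, -0.003, -0.148]
ft_force: [-0.4, 0.5, 6.5]
grip_width: 0.0172
grasp_force: 62.5
```

Call:
{"name": "arm_command", "arguments": {
  "deltas": [
    {"tx": 0,"ty": 0,"tz": 1,"wx": 0,"wy": 0,"wz": 0,"claw": 0},
    {"tx": 0,"ty": 0,"tz": 3,"wx": 0,"wy": 0,"wz": 0,"claw": 0},
    {"tx": 0,"ty": 0,"tz": 3,"wx": 0,"wy": 0,"wz": 9.7,"claw": 0},
    {"tx": 0,"ty": 0,"tz": 3,"wx": 0,"wy": 0,"wz": 9.8,"claw": 0},
    {"tx": 0,"ty": 0,"tz": 0,"wx": 0,"wy": 0,"wz": 9.8,"claw": 0},
    {"tx": 0,"ty": 0,"tz": 0,"wx": 0,"wy": 0,"wz": 9.8,"claw": 0},
    {"tx": 0,"ty": 0,"tz": 0,"wx": 0,"wy": 0,"wz": 9.8,"claw": 0},
    {"tx": 0,"ty": 0,"tz": 0,"wx": 0,"wy": 0,"wz": 9.8,"claw": 0},
    {"tx": 0.5,"ty": 1,"tz": 0,"wx": 0,"wy": 0,"wz": 9.8,"claw": 0},
    {"tx": 0.5,"ty": 2,"tz": 0,"wx": 0,"wy": 0,"wz": 9.8,"claw": 0},
    {"tx": 0.5,"ty": 2,"tz": -3,"wx": 0,"wy": 0,"wz": 9.8,"claw": 0},
    {"tx": 0.5,"ty": 1.5,"tz": -3,"wx": 0,"wy": 0,"wz": 9.7,"claw": 0}
  ]
}}

```text
t: 6.52
tcp_pos: [0.5611, -0.1722, 0.0687]
ee_rot: [3.141, 0.0, 1.565]
ft_force: [-0.4, -0.4, -1.7]
grip_width: 0.0167
grasp_force: 61.6
```

```bash
python3 - <<'E'
from h import *
r.camera("top")
s=r.sense();print(s["tcp_pos"],s["ee_rot"],s["t"],s["grip_width"])
for n in("top","side"):
    p=cam(n);w=pts(p);cv2.imwrite(f"pics/{n}2.png",p["color"])
    hsv=cv2.cvtColor(p["color"],cv2.COLOR_BGR2HSV)
    m=box(w,.54,.59,-.30,-.02,.03,.12)
    m&=(hsv[...,1]<255)
    for y in np.arange(-.28,-.02,.02):
        k=m&(abs(w[...,1]-y)<.01)
        if k.sum()>3:print(n,round(y,2),k.sum(),np.nanmedian(w[k],0).round(4),np.nanmin(w[k][:,0]).round(4),np.nanmax(w[k][:,0]).round(4))
    print("tip y",np.nanmax(w[m][:,1]))
E
```

```text
[ 0.55808986 -0.16928127  0.06400651] [-3.13470514 -0.00400292  1.56906341] 6.575 0.016468217329913055
top -0.26 20 [ 0.5477 -0.2532  0.0413] 0.5428 0.5569
top -0.24 65 [ 0.5499 -0.24    0.0662] 0.5428 0.5616
top -0.22 14 [ 0.5495 -0.226   0.0681] 0.5468 0.5575
top -0.12 49 [ 0.5568 -0.1157  0.0398] 0.5443 0.5677
top -0.1 80 [ 0.5563 -0.0993  0.0394] 0.5425 0.5682
top -0.08 85 [ 0.5556 -0.0799  0.0397] 0.5426 0.5687
top -0.06 79 [ 0.5553 -0.0602  0.0397] 0.5427 0.5692
top -0.04 7 [ 0.5513 -0.0498  0.0411] 0.5431 0.5587
tip y -0.0494012039457505
side -0.26 57 [ 0.5541 -0.2542  0.0426] 0.542 0.5688
side -0.24 170 [ 0.5469 -0.2391  0.062 ] 0.5414 0.566
side -0.22 54 [ 0.5463 -0.2231  0.0439] 0.5412 0.5641
side -0.2 49 [ 0.5467 -0.1997  0.0436] 0.5407 0.5645
side -0.18 306 [ 0.565  -0.1792  0.0853] 0.5401 0.5895
side -0.16 67 [ 0.5608 -0.1646  0.084 ] 0.54 0.5774
side -0.14 51 [ 0.5473 -0.141   0.043 ] 0.5422 0.5594
side -0.12 75 [ 0.5534 -0.1193  0.0429] 0.5416 0.5684
side -0.1 76 [ 0.5543 -0.1001  0.0428] 0.5426 0.5695
side -0.08 74 [ 0.5544 -0.0799  0.0426] 0.5429 0.5697
side -0.06 73 [ 0.5566 -0.0609  0.0428] 0.5422 0.572
side -0.04 8 [ 0.5515 -0.0486  0.0428] 0.5449 0.5648
tip y -0.04772512661694709
```

View pics/side2.png

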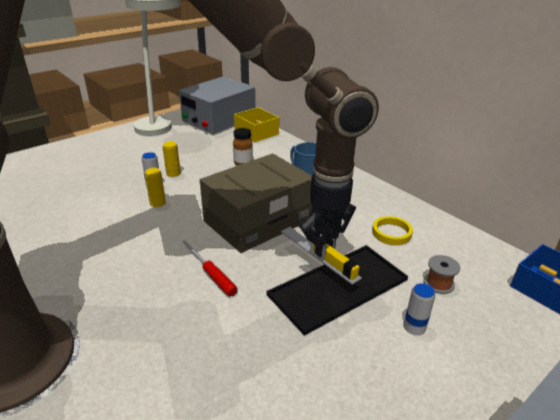

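The pry is held level; its blade tip is at about (285,233) in the side view, in front of the notch. I'll align it and insert.

Call:
{"name": "arm_command", "arguments": {
  "deltas": [
    {"tx": 0.4,"ty": 0,"tz": 0.3,"wx": 0,"wy": 0,"wz": 0,"claw": 0},
    {"tx": 0.4,"ty": 0,"tz": 0.2,"wx": 0,"wy": 0,"wz": 0,"claw": 0},
    {"tx": 0,"ty": 1.2,"tz": 0,"wx": 0,"wy": 0,"wz": 0,"claw": 0},
    {"tx": 0,"ty": 1.2,"tz": 0,"wx": 0,"wy": 0,"wz": 0,"claw": 0},
    {"tx": 0,"ty": 1.2,"tz": 0,"wx": 0,"wy": 0,"wz": 0,"claw": 0},
    {"tx": 0,"ty": 1.2,"tz": 0,"wx": 0,"wy": 0,"wz": 0,"claw": 0},
    {"tx": 0,"ty": 1,"tz": 0,"wx": 0,"wy": 0,"wz": 0,"claw": 0},
    {"tx": 0,"ty": 0,"tz": 0,"wx": 0,"wy": 0,"wz": 0,"claw": 0}
  ]
}}

```text
t: 7.68
tcp_pos: [0.569, -0.1139, 0.0738]
ee_rot: [-3.141, -0.0, 1.561]
ft_force: [0.6, -0.2, -1.7]
grip_width: 0.0167
grasp_force: 61.5
```

```bash
cat > look.py <<'E'
from h import *
s=r.sense();print(s["tcp_pos"].round(4),s["ee_rot"].round(3),s["t"],s["ft_force"].round(1))
for n in("top","side"):
    p=cam(n);w=pts(p)
    s=r.sense();print(s["tcp_pos"].round(4))
    for y in(-.1,-.08,-.06,-.04,-.02):
        k=box(w,.54,.59,y-.01,y+.01,.03,.3)
        if k.sum()>3:print(n,y,k.sum(),np.nanmedian(w[k],0).round(4))
E
python3 look.py
```

```text
[ 0.569  -0.1139  0.0738] [-3.141 -0.     1.561] 7.675 [ 0.6 -0.2 -1.7]
[ 0.5691 -0.1145  0.0738]
top -0.1 17 [ 0.5415 -0.0918  0.2726]
top -0.08 111 [ 0.5521 -0.0833  0.2301]
top -0.04 56 [ 0.568  -0.0375  0.0488]
top -0.02 116 [ 0.566  -0.0158  0.1043]
[ 0.5692 -0.1149  0.0739]
side -0.1 126 [ 0.5494 -0.1053  0.109 ]
side -0.08 60 [ 0.5577 -0.0826  0.0522]
side -0.06 68 [ 0.5667 -0.0597  0.0511]
side -0.04 71 [ 0.5671 -0.0403  0.0509]
side -0.02 553 [ 0.562  -0.0136  0.0811]
```

Call:
{"name": "arm_command", "arguments": {
  "deltas": [
    {"tx": 0,"ty": 0.5,"tz": 0,"wx": 0,"wy": 0,"wz": 0,"claw": 0},
    {"tx": 0,"ty": 0.5,"tz": 0,"wx": 0,"wy": 0,"wz": 0,"claw": 0},
    {"tx": 0,"ty": 0,"tz": 0.7,"wx": 0,"wy": 0,"wz": 0,"claw": 0},
    {"tx": 0,"ty": 0,"tz": 0.7,"wx": 0,"wy": 0,"wz": 0,"claw": 0},
    {"tx": 0,"ty": 0.1,"tz": 0.7,"wx": 0,"wy": 0,"wz": 0,"claw": 0},
    {"tx": 0,"ty": 0.1,"tz": 0.7,"wx": 0,"wy": 0,"wz": 0,"claw": 0},
    {"tx": 0,"ty": 0.2,"tz": 0.7,"wx": 0,"wy": 0,"wz": 0,"claw": 0},
    {"tx": 0,"ty": 0.2,"tz": 0.7,"wx": 0,"wy": 0,"wz": 0,"claw": 0},
    {"tx": 0,"ty": 0.2,"tz": 0.7,"wx": 0,"wy": 0,"wz": 0,"claw": 0},
    {"tx": 0,"ty": 0.2,"tz": 0.7,"wx": 0,"wy": 0,"wz": 0,"claw": 0}
  ]
}}

```text
t: 9.02
tcp_pos: [0.5688, -0.0945, 0.1301]
ee_rot: [-3.141, -0.001, 1.559]
ft_force: [-0.5, 3.5, -6.3]
grip_width: 0.0169
grasp_force: 60.9
```

```bash
cat >> h.py <<'E'
HY=.0625+.077
def cover(w):
    # slice of cover around case x-range away from the arm
    k=box(w,.6,.66,-.08,.35,.06,.36); q=w[k]; return q
E
python3 - <<'E'
from h import *
p=cam("side");w=pts(p);cv2.imwrite("pics/side3.png",p["color"])
q=w[box(w,.47,.52,-.1,.3,.04,.36)]
for y in np.arange(-.06,.26,.02):
    k=q[abs(q[:,1]-y)<.01]
    if len(k):print(round(y,2),k[:,2].min().round(3),k[:,2].max().round(3))
s=r.sense();print(s["tcp_pos"].round(4),s["ft_force"].round(1))
E
```

```text
-0.02 0.04 0.053
0.0 0.044 0.142
0.02 0.122 0.17
0.04 0.159 0.167
0.06 0.04 0.159
0.08 0.041 0.151
0.1 0.135 0.144
0.12 0.127 0.135
0.14 0.041 0.127
0.16 0.112 0.119
[ 0.5693 -0.0944  0.1311] [-1.5  1.5 -5.6]
```

View pics/side3.png

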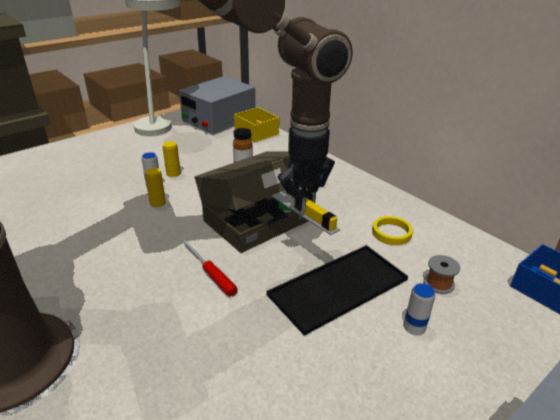

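The cover is at about 0.39 rad on the blade, with a green can seen at (285,205). Continuing along the arc.

Call:
{"name": "arm_command", "arguments": {
  "deltas": [
    {"tx": 0,"ty": 0.7,"tz": 1.1,"wx": 0,"wy": 0,"wz": 0,"claw": 0},
    {"tx": 0,"ty": 0.8,"tz": 1.1,"wx": 0,"wy": 0,"wz": 0,"claw": 0},
    {"tx": 0,"ty": 0.9,"tz": 1.0,"wx": 0,"wy": 0,"wz": 0,"claw": 0},
    {"tx": 0,"ty": 0.95,"tz": 1.0,"wx": 0,"wy": 0,"wz": 0,"claw": 0},
    {"tx": 0,"ty": 1.0,"tz": 0.9,"wx": 0,"wy": 0,"wz": 0,"claw": 0},
    {"tx": 0,"ty": 1.1,"tz": 0.85,"wx": 0,"wy": 0,"wz": 0,"claw": 0},
    {"tx": 0,"ty": 1.1,"tz": 0.8,"wx": 0,"wy": 0,"wz": 0,"claw": 0},
    {"tx": 0,"ty": 1.2,"tz": 0.7,"wx": 0,"wy": 0,"wz": 0,"claw": 0},
    {"tx": 0,"ty": 1.3,"tz": 0.6,"wx": 0,"wy": 0,"wz": 0,"claw": 0}
  ]
}}

```text
t: 10.2
tcp_pos: [0.5691, -0.0036, 0.2108]
ee_rot: [-3.141, -0.0, 1.559]
ft_force: [1.1, -1.5, -4.9]
grip_width: 0.0167
grasp_force: 61.2
```

```bash
python3 - <<'E'
from h import *
p=cam("side");w=pts(p);cv2.imwrite("pics/side4.png",p["color"])
q=w[box(w,.47,.52,-.1,.35,.04,.36)]
for y in np.arange(-.06,.36,.02):
    k=q[abs(q[:,1]-y)<.01]
    if len(k):print(round(y,2),k[:,2].min().round(3),k[:,2].max().round(3))
s=r.sense();print(s["tcp_pos"].round(4),s["ft_force"].round(1))
E
```

```text
-0.02 0.04 0.292
0.0 0.041 0.298
0.02 0.262 0.288
0.06 0.04 0.043
0.08 0.04 0.199
0.1 0.195 0.207
0.12 0.203 0.216
0.14 0.04 0.219
0.16 0.058 0.071
0.18 0.068 0.08
[ 0.5692 -0.0019  0.2115] [-0.3  1.7 -4.3]
```

View pics/side4.png

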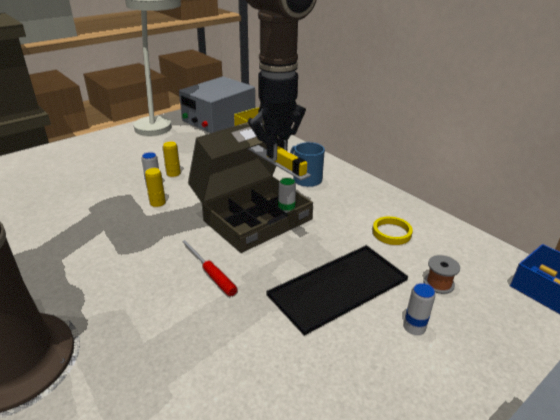

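Cover is at about 1.15 rad. I'll drop the blade a little and push the inside of the roof to swing it past vertical.

Call:
{"name": "arm_command", "arguments": {
  "deltas": [
    {"tx": 0,"ty": 0,"tz": -1.5,"wx": 0,"wy": 0,"wz": 0,"claw": 0},
    {"tx": 0,"ty": 0,"tz": -1.5,"wx": 0,"wy": 0,"wz": 0,"claw": 0},
    {"tx": 0,"ty": 1.5,"tz": 0,"wx": 0,"wy": 0,"wz": 0,"claw": 0},
    {"tx": 0,"ty": 1.5,"tz": 0,"wx": 0,"wy": 0,"wz": 0,"claw": 0},
    {"tx": 0,"ty": 1,"tz": 0,"wx": 0,"wy": 0,"wz": 0,"claw": 0},
    {"tx": 0,"ty": 1,"tz": 0,"wx": 0,"wy": 0,"wz": 0,"claw": 0},
    {"tx": 0,"ty": 1,"tz": 0,"wx": 0,"wy": 0,"wz": 0,"claw": 0},
    {"tx": 0,"ty": 1,"tz": 0,"wx": 0,"wy": 0,"wz": 0,"claw": 0},
    {"tx": 0,"ty": 1,"tz": 0,"wx": 0,"wy": 0,"wz": 0,"claw": 0},
    {"tx": 0,"ty": 1,"tz": 0,"wx": 0,"wy": 0,"wz": 0,"claw": 0},
    {"tx": 0,"ty": 0.8,"tz": 0,"wx": 0,"wy": 0,"wz": 0,"claw": 0},
    {"tx": 0,"ty": 0,"tz": 0,"wx": 0,"wy": 0,"wz": 0,"claw": 0}
  ]
}}

```text
t: 11.75
tcp_pos: [0.5695, 0.0954, 0.181]
ee_rot: [3.141, -0.003, 1.559]
ft_force: [-0.1, -0.3, -1.3]
grip_width: 0.0165
grasp_force: 61.5
```

```bash
python3 - <<'E'
from h import *
s=r.sense();print(s["tcp_pos"].round(4),s["ft_force"].round(1))
for n in("side","top"):
    p=cam(n);w=pts(p);cv2.imwrite(f"pics/{n}5.png",p["color"])
    q=w[box(w,.47,.52,-.1,.35,.04,.25)]
    for y in np.arange(0,.36,.02):
        k=q[abs(q[:,1]-y)<.01]
        if len(k):print(n,round(y,2),k[:,2].min().round(3),k[:,2].max().round(3))
    print(cans(p,w))
E
```

```text
[0.5695 0.0954 0.181 ] [-0.1 -0.3 -1.3]
side 0.0 0.045 0.053
side 0.06 0.04 0.044
side 0.08 0.04 0.25
side 0.1 0.228 0.249
side 0.14 0.04 0.058
side 0.16 0.051 0.204
side 0.18 0.048 0.204
side 0.2 0.046 0.201
side 0.22 0.07 0.198
[('blue', np.int32(60), [149.0, 155.0], [0.4448, 0.3567, 0.092], (array([0.4464, 0.3584]), array([30.3, 28.8]), 50.18)), ('blue', np.int32(228), [424.0, 290.0], [0.5804, -0.3801, 0.092], (array([ 0.5814, -0.38  ]), array([31.6, 34.5]), 70.2)), ('green', np.int32(83), [287.0, 181.0], [0.6305, 0.033, 0.0978], (array([0.6311, 0.0321]), array([30.6, 29.1]), 10.74))]
top 0.0 0.04 0.05
top 0.08 0.235 0.236
top 0.16 0.2 0.202
top 0.18 0.195 0.202
top 0.2 0.194 0.199
[('blue', np.int32(147), [446.0, 203.0], [0.5817, -0.3791, 0.09], (array([ 0.5812, -0.3793]), array([31.5, 31.9]), 43.32)), ('blue', np.int32(152), [139.0, 267.0], [0.4472, 0.3617, 0.09], (array([0.4481, 0.3625]), array([30.9, 31.4]), 86.13)), ('green', np.int32(150), [274.0, 187.0], [0.6323, 0.0343, 0.0956], (array([0.6335, 0.0356]), array([32.3, 34.8]), 89.17))]
```

View pics/side5.png

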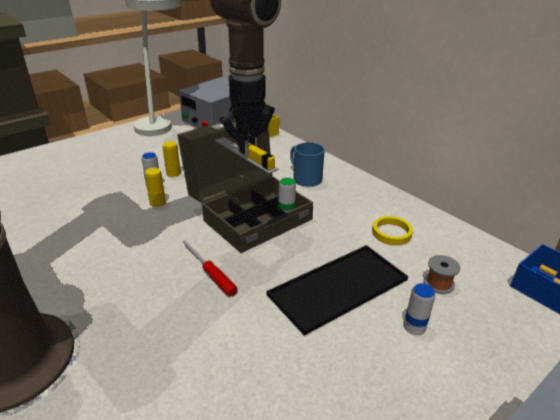

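Cover is at about 1.64 rad. One green can stands at (287,195) in cell0. Taking the pry back to the tray.

Call:
{"name": "arm_command", "arguments": {
  "deltas": [
    {"tx": 0,"ty": -2,"tz": 0,"wx": 0,"wy": 0,"wz": 0,"claw": 0},
    {"tx": 0,"ty": -4.5,"tz": 0,"wx": 0,"wy": 0,"wz": 0,"claw": 0},
    {"tx": 0,"ty": -4.5,"tz": 0,"wx": 0,"wy": 0,"wz": 0,"claw": 0},
    {"tx": -0.4,"ty": -2.6,"tz": 0,"wx": 0,"wy": 0,"wz": -10.5,"claw": 0},
    {"tx": -0.4,"ty": -2.6,"tz": 0,"wx": 0,"wy": 0,"wz": -10.5,"claw": 0},
    {"tx": -0.4,"ty": -2.6,"tz": 0,"wx": 0,"wy": 0,"wz": -10.5,"claw": 0},
    {"tx": -0.4,"ty": -2.6,"tz": 0,"wx": 0,"wy": 0,"wz": -10.5,"claw": 0},
    {"tx": -0.4,"ty": -2.6,"tz": -1,"wx": 0,"wy": 0,"wz": -10.5,"claw": 0},
    {"tx": -0.4,"ty": -2.6,"tz": -2,"wx": 0,"wy": 0,"wz": -10.5,"claw": 0},
    {"tx": -0.4,"ty": -2.5,"tz": -2,"wx": 0,"wy": 0,"wz": -10.5,"claw": 0},
    {"tx": -0.4,"ty": -2.5,"tz": -2,"wx": 0,"wy": 0,"wz": -10.5,"claw": 0},
    {"tx": -0.4,"ty": 0,"tz": -2,"wx": 0,"wy": 0,"wz": -10.5,"claw": 0}
  ]
}}

```text
t: 13.35
tcp_pos: [0.5331, -0.2257, 0.0904]
ee_rot: [3.141, -0.002, -0.1]
ft_force: [-0.7, 0.8, -1.6]
grip_width: 0.0164
grasp_force: 61.5
```

```bash
python3 - <<'E'
from h import *
r.camera("top")
s=r.sense();print(s["tcp_pos"].round(4),s["ee_rot"].round(3),s["ft_force"].round(1),s["t"])
for n in("side","top"):
    p=cam(n);w=pts(p);cv2.imwrite(f"pics/{n}6.png",p["color"])
    q=w[box(w,.4,.7,-.28,-.16,.03,.09)]
    for x in np.arange(.4,.7,.02):
        k=q[abs(q[:,0]-x)<.01]
        if len(k)>3:print(n,round(x,2),len(k),np.median(k,0).round(4),k[:,2].min().round(3),k[:,2].max().round(3))
    print(cans(p,w))
E
```

```text
[ 0.5302 -0.2237  0.0873] [-3.14   0.004 -0.103] [-1.3  1.1 -4.3] 13.4
side 0.44 133 [ 0.4453 -0.2181  0.0705] 0.063 0.09
side 0.46 108 [ 0.4595 -0.2247  0.075 ] 0.063 0.09
side 0.48 112 [ 0.4803 -0.2262  0.0743] 0.063 0.09
side 0.5 112 [ 0.5003 -0.2283  0.0743] 0.061 0.09
side 0.52 124 [ 0.5188 -0.2328  0.0798] 0.062 0.09
side 0.54 36 [ 0.5413 -0.2356  0.0648] 0.061 0.088
side 0.56 52 [ 0.5624 -0.2333  0.0637] 0.06 0.082
side 0.58 81 [ 0.5794 -0.2309  0.0635] 0.06 0.066
side 0.6 85 [ 0.601  -0.2326  0.0628] 0.059 0.066
side 0.62 88 [ 0.6198 -0.2319  0.0627] 0.059 0.064
side 0.64 79 [ 0.6394 -0.2354  0.0623] 0.057 0.065
[('blue', np.int32(59), [149.0, 155.0], [0.4452, 0.357, 0.0919], (array([0.4462, 0.3598]), array([27.9, 29.4]), 55.48)), ('blue', np.int32(230), [424.0, 290.0], [0.5803, -0.3805, 0.0921], (array([ 0.581 , -0.3797]), array([33.5, 33.3]), 71.11)), ('green', np.int32(84), [287.0, 181.0], [0.6306, 0.0319, 0.098], (array([0.63  , 0.0331]), array([30.4, 29.5]), 23.6))]
top 0.62 8 [ 0.6251 -0.2197  0.0609] 0.059 0.065
top 0.64 29 [ 0.6413 -0.225   0.0599] 0.056 0.065
[('blue', np.int32(154), [139.0, 267.0], [0.4472, 0.3614, 0.0899], (array([0.4482, 0.3621]), array([32.3, 31.1]), 88.03)), ('green', np.int32(151), [274.0, 187.0], [0.6321, 0.0343, 0.0959], (array([0.633 , 0.0351]), array([33.6, 33.4]), 18.74))]
```

View pics/top6.png

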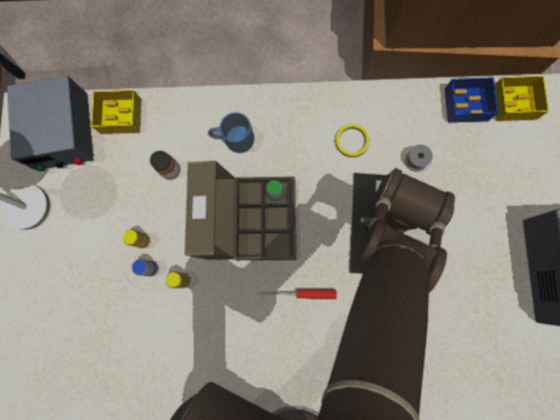

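Pry is level over the tray. Only one green can is in the case (274,188), and the blue cans haven't moved. Setting the pry down and heading for the near can.

Call:
{"name": "arm_command", "arguments": {
  "deltas": [
    {"tx": 0.3,"ty": 0.2,"tz": -2,"wx": 0,"wy": 0,"wz": 0,"claw": 0},
    {"tx": 0,"ty": 0,"tz": -2,"wx": 0,"wy": 0,"wz": 0,"claw": 0},
    {"tx": 0,"ty": 0,"tz": -1,"wx": 0,"wy": 0,"wz": 0,"claw": 0},
    {"tx": 0,"ty": 0,"tz": -0.5,"wx": 0,"wy": 0,"wz": 0,"claw": 0},
    {"tx": 0,"ty": 0,"tz": 0,"wx": 0,"wy": 0,"wz": 0,"claw": 0},
    {"tx": 0,"ty": 0,"tz": 0,"wx": 0,"wy": 0,"wz": 0,"claw": 0.6},
    {"tx": 0,"ty": 0,"tz": 0,"wx": 0,"wy": 0,"wz": 0,"claw": 0.6},
    {"tx": 0,"ty": 0,"tz": 0,"wx": 0,"wy": 0,"wz": 0,"claw": 0.6},
    {"tx": 0,"ty": 0,"tz": 3,"wx": 0,"wy": 0,"wz": 0,"claw": 0.6},
    {"tx": 0,"ty": 0,"tz": 5,"wx": 0,"wy": 0,"wz": 0,"claw": 1},
    {"tx": 0,"ty": 0,"tz": 5,"wx": 0,"wy": 0,"wz": 0,"claw": 1},
    {"tx": 0,"ty": 0,"tz": 4,"wx": 0,"wy": 0,"wz": 0,"claw": 1}
  ]
}}

```text
t: 15.0
tcp_pos: [0.5367, -0.2207, 0.2082]
ee_rot: [3.141, -0.003, -0.09]
ft_force: [0.6, 0.2, -0.2]
grip_width: 0.0853
grasp_force: 0.0
```

Call:
{"name": "arm_command", "arguments": {
  "deltas": [
    {"tx": 1.6,"ty": -5.2,"tz": 0,"wx": 0,"wy": 0,"wz": 2,"claw": 1},
    {"tx": 1.6,"ty": -5.2,"tz": 0,"wx": 0,"wy": 0,"wz": 2,"claw": 1},
    {"tx": 1.6,"ty": -5.2,"tz": 0,"wx": 0,"wy": 0,"wz": 2,"claw": 1},
    {"tx": 0,"ty": 0,"tz": 0,"wx": 0,"wy": 0,"wz": 0,"claw": 1},
    {"tx": 0,"ty": 0,"tz": 0,"wx": 0,"wy": 0,"wz": 0,"claw": 1}
  ]
}}

```text
t: 15.62
tcp_pos: [0.5836, -0.376, 0.2049]
ee_rot: [-3.14, 0.001, 0.014]
ft_force: [0.1, -0.1, -0.5]
grip_width: 0.0854
grasp_force: 0.0
```

```bash
python3 - <<'E'
from h import *
s=r.sense();print(s["tcp_pos"].round(4),s["ee_rot"].round(3),s["ft_force"].round(1),s["t"])
for n in("side","top"):
    p=cam(n);w=pts(p)
    print(pryfit(p,w,reg=(.4,.7,-.3,-.12)))
    print(cans(p,w))
E
```

```text
[ 0.5836 -0.376   0.2049] [-3.14e+00  1.00e-03  1.40e-02] [ 0.1 -0.1 -0.5] 15.625
(np.int64(553), (array([ 0.5047, -0.217 ]), array([ 20.3, 111.5]), 84.93), array([ 0.4991, -0.2201,  0.0353]))
[('blue', np.int32(60), [149.0, 155.0], [0.4447, 0.3582, 0.092], (array([0.4464, 0.359 ]), array([26. , 29.8]), 61.85)), ('blue', np.int32(235), [424.0, 290.0], [0.5807, -0.38, 0.092], (array([ 0.582 , -0.3791]), array([34.8, 33.2]), 22.05)), ('green', np.int32(85), [287.0, 181.0], [0.6298, 0.0327, 0.0981], (array([0.6305, 0.0327]), array([32.4, 31.2]), 17.43))]
(np.int64(330), (array([ 0.504 , -0.2183]), array([ 18.9, 108.2]), 84.91), array([ 0.5041, -0.2178,  0.0338]))
[('blue', np.int32(144), [446.0, 203.0], [0.581, -0.3801, 0.0901], (array([ 0.5805, -0.3797]), array([29.9, 32.1]), 25.23)), ('blue', np.int32(154), [139.0, 267.0], [0.4471, 0.3614, 0.0899], (array([0.4482, 0.3616]), array([32.8, 31.1]), 88.47)), ('green', np.int32(149), [274.0, 187.0], [0.6322, 0.0344, 0.0958], (array([0.6331, 0.0349]), array([34.5, 32.8]), 21.38))]
```

Pry is back in the tray, on its centre. Grasping the first can.

Call:
{"name": "arm_command", "arguments": {
  "deltas": [
    {"tx": -0.2,"ty": -0.4,"tz": -3,"wx": 0,"wy": 0,"wz": 0,"claw": 1},
    {"tx": 0,"ty": 0,"tz": -4,"wx": 0,"wy": 0,"wz": 0,"claw": 1},
    {"tx": 0,"ty": 0,"tz": -3,"wx": 0,"wy": 0,"wz": 0,"claw": 1},
    {"tx": 0,"ty": 0,"tz": -2,"wx": 0,"wy": 0,"wz": 0,"claw": 1},
    {"tx": 0,"ty": 0,"tz": -1.3,"wx": 0,"wy": 0,"wz": 0,"claw": 1},
    {"tx": 0,"ty": 0,"tz": 0,"wx": 0,"wy": 0,"wz": 0,"claw": 0.5},
    {"tx": 0,"ty": 0,"tz": 0,"wx": 0,"wy": 0,"wz": 0,"claw": 0.3},
    {"tx": 0,"ty": 0,"tz": 0,"wx": 0,"wy": 0,"wz": 0,"claw": 0.3},
    {"tx": 0,"ty": 0,"tz": 0,"wx": 0,"wy": 0,"wz": 0,"claw": 0.3},
    {"tx": 0,"ty": 0,"tz": 0,"wx": 0,"wy": 0,"wz": 0,"claw": 0.3}
  ]
}}

```text
t: 16.98
tcp_pos: [0.5833, -0.3811, 0.0744]
ee_rot: [3.14, -0.003, 0.015]
ft_force: [-0.2, 1.5, 6.0]
grip_width: 0.0381
grasp_force: 60.9
```

Call:
{"name": "arm_command", "arguments": {
  "deltas": [
    {"tx": 0,"ty": 0,"tz": 2,"wx": 0,"wy": 0,"wz": 0,"claw": 0.3},
    {"tx": 0,"ty": 0,"tz": 5,"wx": 0,"wy": 0,"wz": 0,"claw": 0.3},
    {"tx": 0,"ty": 2,"tz": 5,"wx": 0,"wy": 0,"wz": 0,"claw": 0.3},
    {"tx": -0.2,"ty": 5,"tz": 0,"wx": 0,"wy": 0,"wz": 0,"claw": 0.3},
    {"tx": -0.2,"ty": 5,"tz": 0,"wx": 0,"wy": 0,"wz": 0,"claw": 0.3},
    {"tx": -0.2,"ty": 5,"tz": 0,"wx": 0,"wy": 0,"wz": 0,"claw": 0.3},
    {"tx": -0.2,"ty": 5,"tz": 0,"wx": 0,"wy": 0,"wz": 0,"claw": 0.3},
    {"tx": -0.2,"ty": 5,"tz": 0,"wx": 0,"wy": 0,"wz": 0,"claw": 0.3},
    {"tx": -0.2,"ty": 5,"tz": 0,"wx": 0,"wy": 0,"wz": 0,"claw": 0.3},
    {"tx": -0.2,"ty": 5,"tz": 0,"wx": 0,"wy": 0,"wz": 0,"claw": 0.3},
    {"tx": -0.2,"ty": 4.4,"tz": 0,"wx": 0,"wy": 0,"wz": 0,"claw": 0.3},
    {"tx": 0,"ty": 0,"tz": 0,"wx": 0,"wy": 0,"wz": 0,"claw": 0.3}
  ]
}}

```text
t: 18.48
tcp_pos: [0.5653, 0.0364, 0.1927]
ee_rot: [-3.141, 0.001, 0.019]
ft_force: [0.2, -0.8, -1.6]
grip_width: 0.0382
grasp_force: 61.1
```

```bash
python3 - <<'E'
from h import *
s=r.sense();print(s["tcp_pos"].round(4),s["ee_rot"].round(3),s["ft_force"].round(1),s["t"])
p=cam("side");w=pts(p);cv2.imwrite("pics/side7.png",p["color"])
k=box(w,.53,.60,-.02,.08,.10,.18);print(np.nanmin(w[k],0),np.nanmax(w[k],0))
q=w[k];
for z in np.arange(.11,.18,.01):
    a=q[abs(q[:,2]-z)<.005]
    if len(a):print(round(z,2),len(a),np.median(a,0).round(4),a.min(0).round(3),a.max(0).round(3))
E
```

```text
[0.5653 0.0364 0.1927] [-3.141e+00  1.000e-03  1.900e-02] [ 0.2 -0.8 -1.6] 18.475
[0.54143797 0.01217967 0.11893554] [0.57940564 0.05109631 0.17977613]
0.12 38 [0.5491 0.0251 0.1225] [0.543 0.017 0.119] [0.572 0.051 0.125]
0.13 73 [0.5511 0.0233 0.1303] [0.542 0.017 0.125] [0.573 0.049 0.135]
0.14 67 [0.5521 0.0232 0.1406] [0.542 0.017 0.135] [0.577 0.046 0.145]
0.15 75 [0.5512 0.0224 0.1497] [0.541 0.017 0.145] [0.577 0.046 0.155]
0.16 80 [0.5507 0.0235 0.1593] [0.542 0.016 0.155] [0.579 0.047 0.165]
0.17 79 [0.5509 0.024  0.1692] [0.542 0.017 0.165] [0.578 0.047 0.175]
```

View pics/side7.png

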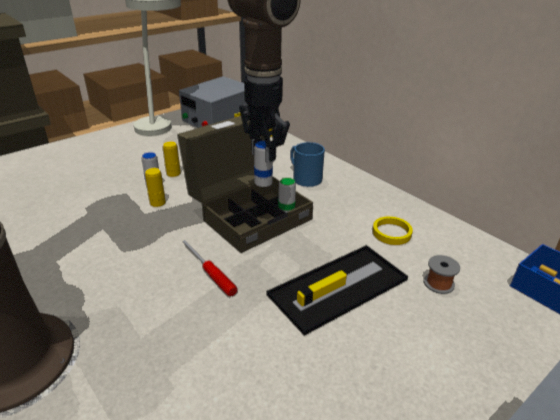

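Can hangs upright over the middle front cell at (263,170). Lowering it.

Call:
{"name": "arm_command", "arguments": {
  "deltas": [
    {"tx": 0.3,"ty": -0.3,"tz": -2,"wx": 0,"wy": 0,"wz": 0,"claw": 0.3},
    {"tx": 0,"ty": 0,"tz": -3,"wx": 0,"wy": 0,"wz": 0,"claw": 0.3},
    {"tx": 0,"ty": 0,"tz": -2.5,"wx": 0,"wy": 0,"wz": 0,"claw": 0.3},
    {"tx": 0,"ty": 0,"tz": -2,"wx": 0,"wy": 0,"wz": 0,"claw": 0.3},
    {"tx": 0,"ty": 0,"tz": -1,"wx": 0,"wy": 0,"wz": 0,"claw": 0.3},
    {"tx": 0,"ty": 0,"tz": -0.5,"wx": 0,"wy": 0,"wz": 0,"claw": 0.3},
    {"tx": 0,"ty": 0,"tz": 0,"wx": 0,"wy": 0,"wz": 0,"claw": 0.3}
  ]
}}

```text
t: 19.4
tcp_pos: [0.5693, 0.0301, 0.0823]
ee_rot: [3.142, 0.0, 0.014]
ft_force: [-0.3, -0.5, -1.7]
grip_width: 0.0383
grasp_force: 61.0
```

Call:
{"name": "arm_command", "arguments": {
  "deltas": [
    {"tx": 0,"ty": 0,"tz": -0.2,"wx": 0,"wy": 0,"wz": 0,"claw": 0.3},
    {"tx": 0,"ty": 0,"tz": 0,"wx": 0,"wy": 0,"wz": 0,"claw": 0.65},
    {"tx": 0,"ty": 0,"tz": 0,"wx": 0,"wy": 0,"wz": 0,"claw": 0.65},
    {"tx": 0,"ty": 0,"tz": 1,"wx": 0,"wy": 0,"wz": 0,"claw": 0.65},
    {"tx": 0,"ty": 0,"tz": 3,"wx": 0,"wy": 0,"wz": 0,"claw": 0.65},
    {"tx": 0,"ty": 0,"tz": 5,"wx": 0,"wy": 0,"wz": 0,"claw": 0.65},
    {"tx": 0,"ty": 0,"tz": 5,"wx": 0,"wy": 0,"wz": 0,"claw": 1},
    {"tx": 0,"ty": 0,"tz": 4,"wx": 0,"wy": 0,"wz": 0,"claw": 1},
    {"tx": -2,"ty": 4,"tz": 0,"wx": 0,"wy": 0,"wz": 0,"claw": 1},
    {"tx": -2,"ty": 5,"tz": 0,"wx": 0,"wy": 0,"wz": 0,"claw": 1},
    {"tx": -2,"ty": 5,"tz": 0,"wx": 0,"wy": 0,"wz": 0,"claw": 1},
    {"tx": -2,"ty": 5,"tz": 0,"wx": 0,"wy": 0,"wz": 0,"claw": 1}
  ]
}}

```text
t: 20.9
tcp_pos: [0.4886, 0.2221, 0.2617]
ee_rot: [-3.141, -0.002, 0.014]
ft_force: [1.4, 0.6, 0.9]
grip_width: 0.0853
grasp_force: 0.0
```

Call:
{"name": "arm_command", "arguments": {
  "deltas": [
    {"tx": -2,"ty": 5,"tz": 0,"wx": 0,"wy": 0,"wz": 0,"claw": 1},
    {"tx": -2,"ty": 5,"tz": 0,"wx": 0,"wy": 0,"wz": 0,"claw": 1},
    {"tx": 0,"ty": 4,"tz": 0,"wx": 0,"wy": 0,"wz": 0,"claw": 1},
    {"tx": 0,"ty": 0,"tz": 0,"wx": 0,"wy": 0,"wz": 0,"claw": 1},
    {"tx": 0,"ty": 0,"tz": 0,"wx": 0,"wy": 0,"wz": 0,"claw": 1}
  ]
}}

```text
t: 21.52
tcp_pos: [0.449, 0.3602, 0.2608]
ee_rot: [3.141, -0.0, 0.015]
ft_force: [0.4, -0.5, 0.2]
grip_width: 0.0854
grasp_force: 0.0
```

```bash
python3 - <<'E'
from h import *
s=r.sense();print(s["tcp_pos"].round(4),s["ee_rot"].round(3),s["ft_force"].round(1),s["t"])
for n in("side","top"):
    p=cam(n);w=pts(p);cv2.imwrite(f"pics/{n}8.png",p["color"])
    print(pryfit(p,w,reg=(.4,.7,-.3,-.12)))
    for c in cans(p,w):print(c)
    for d in r.boxes_of(p,"can0"):print(round(d["confidence"],2),np.round(d["position"],3))
E
```

```text
[0.449  0.3602 0.2608] [ 3.141 -0.     0.015] [ 0.4 -0.5  0.2] 21.525
(np.int64(546), (array([ 0.5044, -0.2171]), array([ 20.6, 110.9]), 85.12), array([ 0.4993, -0.2201,  0.0353]))
('blue', np.int32(54), [149.0, 155.0], [0.4457, 0.3584, 0.0918], (array([0.4461, 0.3586]), array([24. , 30.1]), 33.13))
('blue', np.int32(112), [266.0, 190.0], [0.568, 0.0317, 0.0981], (array([0.5676, 0.0319]), array([35.7, 33.3]), 35.54))
('green', np.int32(83), [287.0, 181.0], [0.6309, 0.0324, 0.0981], (array([0.6297, 0.0332]), array([31.4, 30.5]), 22.97))
0.94 [0.411 0.266 0.057]
0.84 [0.446 0.354 0.078]
0.78 [0.56  0.024 0.078]
0.66 [0.513 0.37  0.054]
(np.int64(328), (array([ 0.504 , -0.2184]), array([ 19.1, 108.3]), 85.1), array([ 0.5039, -0.2179,  0.0339]))
('blue', np.int32(163), [276.0, 213.0], [0.5679, 0.0309, 0.0957], (array([0.5688, 0.032 ]), array([32.1, 33.1]), 86.86))
('blue', np.int32(109), [140.0, 268.0], [0.4443, 0.3588, 0.0898], (array([0.4452, 0.3592]), array([25.9, 29.9]), 50.67))
('green', np.int32(149), [274.0, 187.0], [0.6324, 0.0342, 0.096], (array([0.6322, 0.0344]), array([34.4, 32.9]), 22.98))
0.92 [0.449 0.348 0.084]
0.76 [0.412 0.271 0.085]
0.73 [0.564 0.031 0.097]
0.66 [0.512 0.377 0.085]
0.65 [ 0.377 -0.054  0.023]
```

View pics/top8.png

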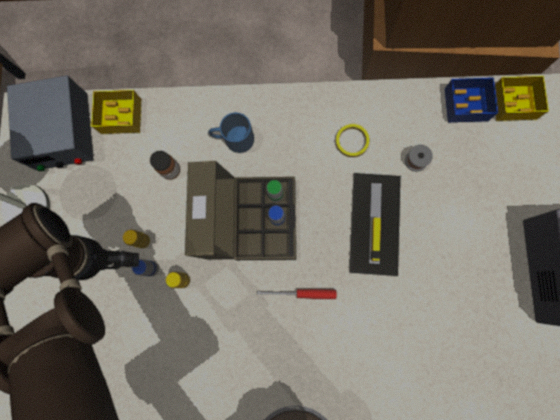

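First can sits upright in cell1 (276,214), beside the green one at (274,188); pry is in the tray. The second blue can is at (140,268), under the gripper.

Call:
{"name": "arm_command", "arguments": {
  "deltas": [
    {"tx": -0.1,"ty": 0,"tz": -5,"wx": 0,"wy": 0,"wz": 0,"claw": 1},
    {"tx": 0,"ty": 0,"tz": -5,"wx": 0,"wy": 0,"wz": 0,"claw": 1},
    {"tx": 0,"ty": 0,"tz": -4,"wx": 0,"wy": 0,"wz": 0,"claw": 1},
    {"tx": 0,"ty": 0,"tz": -3,"wx": 0,"wy": 0,"wz": 0,"claw": 1},
    {"tx": 0,"ty": 0,"tz": -1.6,"wx": 0,"wy": 0,"wz": 0,"claw": 1},
    {"tx": 0,"ty": 0,"tz": 0,"wx": 0,"wy": 0,"wz": 0,"claw": 0.5},
    {"tx": 0,"ty": 0,"tz": 0,"wx": 0,"wy": 0,"wz": 0,"claw": 0.3},
    {"tx": 0,"ty": 0,"tz": 0,"wx": 0,"wy": 0,"wz": 0,"claw": 0.3},
    {"tx": 0,"ty": 0,"tz": 0,"wx": 0,"wy": 0,"wz": 0,"claw": 0.3},
    {"tx": 0,"ty": 0,"tz": 0,"wx": 0,"wy": 0,"wz": 0,"claw": 0.3}
  ]
}}

```text
t: 22.98
tcp_pos: [0.4497, 0.3618, 0.0765]
ee_rot: [-3.139, -0.004, 0.015]
ft_force: [0.2, 1.4, 5.8]
grip_width: 0.0383
grasp_force: 60.8
```

Call:
{"name": "arm_command", "arguments": {
  "deltas": [
    {"tx": 0,"ty": 0,"tz": 3,"wx": 0,"wy": 0,"wz": 0,"claw": 0.3},
    {"tx": 0,"ty": 0,"tz": 5,"wx": 0,"wy": 0,"wz": 0,"claw": 0.3},
    {"tx": 0,"ty": 0,"tz": 5,"wx": 0,"wy": 0,"wz": 0,"claw": 0.3},
    {"tx": 0,"ty": 0,"tz": 5,"wx": 0,"wy": 0,"wz": 0,"claw": 0.3},
    {"tx": 0.2,"ty": -2,"tz": 4.8,"wx": 0,"wy": 0,"wz": 0,"claw": 0.3},
    {"tx": 0.8,"ty": -5.1,"tz": 0,"wx": 0,"wy": 0,"wz": 0,"claw": 0.3},
    {"tx": 0.8,"ty": -5.1,"tz": 0,"wx": 0,"wy": 0,"wz": 0,"claw": 0.3},
    {"tx": 0.8,"ty": -5.1,"tz": 0,"wx": 0,"wy": 0,"wz": 0,"claw": 0.3},
    {"tx": 0.8,"ty": -5.1,"tz": 0,"wx": 0,"wy": 0,"wz": 0,"claw": 0.3},
    {"tx": 0.8,"ty": -5.1,"tz": 0,"wx": 0,"wy": 0,"wz": 0,"claw": 0.3},
    {"tx": 0.8,"ty": -5.1,"tz": 0,"wx": 0,"wy": 0,"wz": 0,"claw": 0.3},
    {"tx": 0,"ty": 0,"tz": 0,"wx": 0,"wy": 0,"wz": 0,"claw": 0.3}
  ]
}}

```text
t: 24.48
tcp_pos: [0.4979, 0.0314, 0.3021]
ee_rot: [3.14, 0.001, 0.01]
ft_force: [-0.6, 0.3, -1.5]
grip_width: 0.0383
grasp_force: 60.8
```

Call:
{"name": "arm_command", "arguments": {
  "deltas": [
    {"tx": 0,"ty": 0,"tz": -4,"wx": 0,"wy": 0,"wz": 0,"claw": 0.3},
    {"tx": 0,"ty": 0,"tz": -4,"wx": 0,"wy": 0,"wz": 0,"claw": 0.3},
    {"tx": 0,"ty": 0,"tz": -3,"wx": 0,"wy": 0,"wz": 0,"claw": 0.3},
    {"tx": 0,"ty": 0,"tz": 0,"wx": 0,"wy": 0,"wz": 0,"claw": 0.3},
    {"tx": 0,"ty": 0,"tz": 0,"wx": 0,"wy": 0,"wz": 0,"claw": 0.3}
  ]
}}

```text
t: 25.1
tcp_pos: [0.4988, 0.0352, 0.1934]
ee_rot: [-3.141, -0.001, 0.015]
ft_force: [-0.2, -0.5, -0.7]
grip_width: 0.0385
grasp_force: 60.9
```

```bash
python3 - <<'E'
from h import *
s=r.sense();print(s["tcp_pos"].round(4),s["ee_rot"].round(3),s["ft_force"].round(1),s["t"])
p=cam("side");w=pts(p);cv2.imwrite("pics/side9.png",p["color"])
q=w[box(w,.46,.535,-.02,.08,.10,.19)]
for z in np.arange(.10,.19,.01):
    a=q[abs(q[:,2]-z)<.005]
    if len(a):print(round(z,2),len(a),np.median(a,0).round(4),a.min(0).round(3),a.max(0).round(3))
E
```

```text
[0.4988 0.0352 0.1934] [-3.141e+00 -1.000e-03  1.500e-02] [-0.2 -0.5 -0.7] 25.1
0.12 53 [0.4863 0.0221 0.1218] [0.475 0.016 0.118] [0.507 0.043 0.125]
0.13 69 [0.4864 0.0219 0.1303] [0.476 0.015 0.125] [0.508 0.041 0.135]
0.14 76 [0.4851 0.0214 0.1408] [0.476 0.016 0.135] [0.509 0.045 0.145]
0.15 78 [0.4848 0.021  0.1502] [0.475 0.016 0.145] [0.508 0.045 0.155]
0.16 79 [0.4848 0.0219 0.1597] [0.475 0.015 0.155] [0.509 0.044 0.165]
0.17 78 [0.4856 0.0217 0.1699] [0.475 0.015 0.165] [0.509 0.043 0.175]
0.18 66 [0.4825 0.0232 0.1804] [0.476 0.009 0.175] [0.506 0.06  0.185]
```

Call:
{"name": "arm_command", "arguments": {
  "deltas": [
    {"tx": 0.1,"ty": -0.1,"tz": -3,"wx": 0,"wy": 0,"wz": 0,"claw": 0.3},
    {"tx": 0,"ty": 0,"tz": -3,"wx": 0,"wy": 0,"wz": 0,"claw": 0.3},
    {"tx": 0,"ty": 0,"tz": -2.5,"wx": 0,"wy": 0,"wz": 0,"claw": 0.3},
    {"tx": 0,"ty": 0,"tz": -1.5,"wx": 0,"wy": 0,"wz": 0,"claw": 0.3},
    {"tx": 0,"ty": 0,"tz": -0.8,"wx": 0,"wy": 0,"wz": 0,"claw": 0.3},
    {"tx": 0,"ty": 0,"tz": -0.3,"wx": 0,"wy": 0,"wz": 0,"claw": 0.3},
    {"tx": 0,"ty": 0,"tz": 0,"wx": 0,"wy": 0,"wz": 0,"claw": 0.3},
    {"tx": 0,"ty": 0,"tz": 0,"wx": 0,"wy": 0,"wz": 0,"claw": 0.65},
    {"tx": 0,"ty": 0,"tz": 0,"wx": 0,"wy": 0,"wz": 0,"claw": 0.65},
    {"tx": 0,"ty": 0,"tz": 1,"wx": 0,"wy": 0,"wz": 0,"claw": 0.65},
    {"tx": 0,"ty": 0,"tz": 4,"wx": 0,"wy": 0,"wz": 0,"claw": 0.65},
    {"tx": 0,"ty": 0,"tz": 5,"wx": 0,"wy": 0,"wz": 0,"claw": 0.65}
  ]
}}

```text
t: 26.65
tcp_pos: [0.4981, 0.0336, 0.182]
ee_rot: [-3.141, 0.003, 0.015]
ft_force: [1.9, -0.3, -0.3]
grip_width: 0.0551
grasp_force: 0.0
```

Call:
{"name": "arm_command", "arguments": {
  "deltas": [
    {"tx": 0,"ty": 0,"tz": 5,"wx": 0,"wy": 0,"wz": 0,"claw": 0},
    {"tx": 0,"ty": 0,"tz": 5,"wx": 0,"wy": 0,"wz": 0,"claw": 0},
    {"tx": 1,"ty": 4,"tz": 1,"wx": 0,"wy": 0,"wz": 0,"claw": 0},
    {"tx": 1,"ty": 4,"tz": 0,"wx": 0,"wy": 0,"wz": 0,"claw": 0},
    {"tx": 1,"ty": 4,"tz": 0,"wx": 0,"wy": 0,"wz": 0,"claw": 0},
    {"tx": 1,"ty": 4,"tz": 0,"wx": 0,"wy": 0,"wz": 0,"claw": 0},
    {"tx": 1,"ty": 4,"tz": 0,"wx": 0,"wy": 0,"wz": 0,"claw": 0},
    {"tx": 1,"ty": 4,"tz": 0,"wx": 0,"wy": 0,"wz": 0,"claw": 0},
    {"tx": 1,"ty": 3,"tz": 0,"wx": 0,"wy": 0,"wz": 0,"claw": 0},
    {"tx": 0,"ty": 0,"tz": 0,"wx": 0,"wy": 0,"wz": 0,"claw": 0}
  ]
}}

```text
t: 27.9
tcp_pos: [0.5692, 0.3056, 0.2918]
ee_rot: [-3.141, -0.001, 0.017]
ft_force: [-0.5, -0.6, 0.3]
grip_width: 0.0
grasp_force: 0.0
```

```bash
python3 - <<'E'
from h import *
s=r.sense();print(s["tcp_pos"].round(4),s["ee_rot"].round(3),s["ft_force"].round(1),s["t"],s["grip_width"])
for n in("side","top"):
    p=cam(n);w=pts(p);cv2.imwrite(f"pics/{n}10.png",p["color"])
    print(pryfit(p,w,reg=(.4,.7,-.3,-.12)))
    for c in cans(p,w):print(c)
    q=w[box(w,.47,.66,.1,.35,.15,.215)];print(np.nanmin(q,0),np.nanmax(q,0))
E
```

```text
[0.5692 0.3056 0.2918] [-3.141e+00 -1.000e-03  1.700e-02] [-0.5 -0.6  0.3] 27.9 4.770531954325592e-05
(np.int64(550), (array([ 0.5055, -0.2171]), array([ 20.9, 112.7]), 85.33), array([ 0.4988, -0.2202,  0.0353]))
('blue', np.int32(112), [266.0, 190.0], [0.5671, 0.0312, 0.0982], (array([0.5681, 0.0324]), array([33.2, 34.9]), 2.98))
('blue', np.int32(122), [240.0, 200.0], [0.4977, 0.034, 0.098], (array([0.4979, 0.0345]), array([34.7, 33.1]), 81.77))
('green', np.int32(84), [287.0, 181.0], [0.6298, 0.0324, 0.0983], (array([0.6309, 0.0334]), array([29.3, 32.3]), 73.18))
[0.47044892 0.15739939 0.15001275] [0.65983076 0.22898977 0.20517228]
(np.int64(333), (array([ 0.5038, -0.2186]), array([ 19.2, 108.4]), 85.01), array([ 0.504 , -0.2177,  0.0335]))
('blue', np.int32(164), [276.0, 212.0], [0.5686, 0.0309, 0.0955], (array([0.5689, 0.0319]), array([31.8, 33.2]), 89.12))
('blue', np.int32(171), [275.0, 241.0], [0.4993, 0.0344, 0.0954], (array([0.4982, 0.0351]), array([33. , 33.9]), 43.2))
('green', np.int32(149), [274.0, 187.0], [0.6322, 0.0343, 0.096], (array([0.6335, 0.0355]), array([32.2, 34.9]), 88.66))
[0.47012275 0.15741567 0.18844597] [0.6599695  0.22626841 0.20666262]
```

View pics/side10.png

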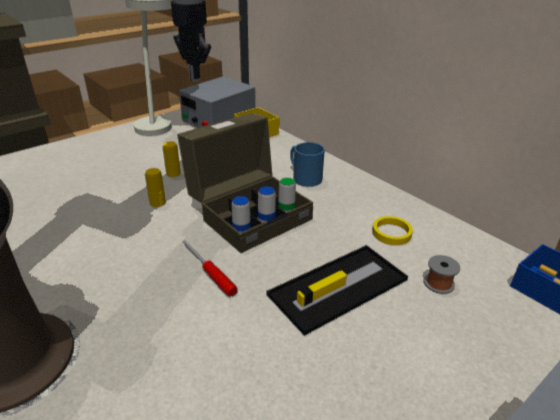

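All three canisters stand upright in the front row at (241,212), (266,203) and (287,194); pry is in the tray. Closing the cover from behind with shut fingers.

Call:
{"name": "arm_command", "arguments": {
  "deltas": [
    {"tx": 0,"ty": 0,"tz": -5.5,"wx": 0,"wy": 0,"wz": 0,"claw": 0},
    {"tx": 0,"ty": 0,"tz": -5.5,"wx": 0,"wy": 0,"wz": 0,"claw": 0},
    {"tx": 0,"ty": -2.5,"tz": 0,"wx": 0,"wy": 0,"wz": 0,"claw": 0},
    {"tx": 0,"ty": -2.5,"tz": 0,"wx": 0,"wy": 0,"wz": 0,"claw": 0},
    {"tx": 0,"ty": -1.5,"tz": 0,"wx": 0,"wy": 0,"wz": 0,"claw": 0},
    {"tx": 0,"ty": -1.5,"tz": 0,"wx": 0,"wy": 0,"wz": 0,"claw": 0},
    {"tx": 0,"ty": -1.6,"tz": 0.95,"wx": 0,"wy": 0,"wz": 0,"claw": 0},
    {"tx": 0,"ty": -1.6,"tz": 0.95,"wx": 0,"wy": 0,"wz": 0,"claw": 0},
    {"tx": 0,"ty": -1.45,"tz": 0.3,"wx": 0,"wy": 0,"wz": 0,"claw": 0},
    {"tx": 0,"ty": -1.45,"tz": 0.3,"wx": 0,"wy": 0,"wz": 0,"claw": 0},
    {"tx": 0,"ty": -1.5,"tz": 0,"wx": 0,"wy": 0,"wz": 0,"claw": 0},
    {"tx": 0,"ty": -1.5,"tz": 0,"wx": 0,"wy": 0,"wz": 0,"claw": 0}
  ]
}}

```text
t: 29.5
tcp_pos: [0.5692, 0.1314, 0.2063]
ee_rot: [3.141, -0.0, 0.015]
ft_force: [-0.1, 2.4, 1.2]
grip_width: -0.0003
grasp_force: 1.0
```

```bash
cat > cov.py <<'E'
from h import *
s=r.sense();print(s["tcp_pos"].round(4),s["ft_force"].round(1),s["t"])
for n in("top","side"):
    w=pts(cam(n));q=w[box(w,.48,.53,-.05,.3,.07,.26)]
    print(n,[(round(y,2),q[abs(q[:,1]-y)<.01][:,2].max().round(3)) for y in np.arange(-.02,.26,.02) if (abs(q[:,1]-y)<.01).any()])
E
python3 cov.py
```

```text
[0.5692 0.1314 0.2063] [-0.1  2.4  1.2] 29.5
top [(np.float64(0.02), np.float64(0.1)), (np.float64(0.04), np.float64(0.099)), (np.float64(0.06), np.float64(0.19)), (np.float64(0.08), np.float64(0.203)), (np.float64(0.1), np.float64(0.213)), (np.float64(0.16), np.float64(0.145))]
side [(np.float64(0.02), np.float64(0.1)), (np.float64(0.04), np.float64(0.101)), (np.float64(0.06), np.float64(0.192)), (np.float64(0.08), np.float64(0.205)), (np.float64(0.1), np.float64(0.215)), (np.float64(0.12), np.float64(0.213)), (np.float64(0.16), np.float64(0.078)), (np.float64(0.18), np.float64(0.084))]
```

Force is low and the cover is near 1 rad. Continuing.

Call:
{"name": "arm_command", "arguments": {
  "deltas": [
    {"tx": 0,"ty": -1.5,"tz": -0.25,"wx": 0,"wy": 0,"wz": 0,"claw": 0},
    {"tx": 0,"ty": -1.5,"tz": -0.25,"wx": 0,"wy": 0,"wz": 0,"claw": 0},
    {"tx": 0,"ty": -1.4,"tz": -0.5,"wx": 0,"wy": 0,"wz": 0,"claw": 0},
    {"tx": 0,"ty": -1.4,"tz": -0.5,"wx": 0,"wy": 0,"wz": 0,"claw": 0},
    {"tx": 0,"ty": -1.25,"tz": -0.8,"wx": 0,"wy": 0,"wz": 0,"claw": 0},
    {"tx": 0,"ty": -1.25,"tz": -0.8,"wx": 0,"wy": 0,"wz": 0,"claw": 0},
    {"tx": 0,"ty": -1.05,"tz": -1,"wx": 0,"wy": 0,"wz": 0,"claw": 0},
    {"tx": 0,"ty": -1.05,"tz": -1,"wx": 0,"wy": 0,"wz": 0,"claw": 0}
  ]
}}

```text
t: 30.6
tcp_pos: [0.5691, 0.0278, 0.1546]
ee_rot: [3.141, -0.0, 0.015]
ft_force: [-0.0, 0.3, 1.0]
grip_width: 0.0002
grasp_force: 0.6
```

```bash
python3 cov.py
```

```text
[0.5691 0.0278 0.1546] [-0.   0.3  1. ] 30.6
top [(np.float64(0.0), np.float64(0.142)), (np.float64(0.02), np.float64(0.14))]
side [(np.float64(-0.02), np.float64(0.098)), (np.float64(0.0), np.float64(0.142)), (np.float64(0.02), np.float64(0.141)), (np.float64(0.04), np.float64(0.137)), (np.float64(0.06), np.float64(0.135)), (np.float64(0.08), np.float64(0.13)), (np.float64(0.1), np.float64(0.127)), (np.float64(0.12), np.float64(0.124)), (np.float64(0.14), np.float64(0.122)), (np.float64(0.16), np.float64(0.116))]
```

Call:
{"name": "arm_command", "arguments": {
  "deltas": [
    {"tx": 0,"ty": -0.7,"tz": -0.8,"wx": 0,"wy": 0,"wz": 0,"claw": 0},
    {"tx": 0,"ty": -0.5,"tz": -0.7,"wx": 0,"wy": 0,"wz": 0,"claw": 0},
    {"tx": 0,"ty": -0.2,"tz": -0.6,"wx": 0,"wy": 0,"wz": 0,"claw": 0},
    {"tx": 0,"ty": 0,"tz": -0.3,"wx": 0,"wy": 0,"wz": 0,"claw": 0},
    {"tx": 0,"ty": 0,"tz": 0,"wx": 0,"wy": 0,"wz": 0,"claw": 0}
  ]
}}

```text
t: 31.32
tcp_pos: [0.5693, 0.0137, 0.133]
ee_rot: [3.14, 0.0, 0.016]
ft_force: [-2.7, -2.2, 8.9]
grip_width: -0.0002
grasp_force: 4.8
```

```bash
python3 cov.py
```

```text
[0.5693 0.0137 0.133 ] [-2.7 -2.2  8.9] 31.325
top [(np.float64(0.02), np.float64(0.253))]
side [(np.float64(-0.02), np.float64(0.118)), (np.float64(0.0), np.float64(0.259)), (np.float64(0.02), np.float64(0.12)), (np.float64(0.04), np.float64(0.12)), (np.float64(0.06), np.float64(0.12)), (np.float64(0.08), np.float64(0.12)), (np.float64(0.1), np.float64(0.12)), (np.float64(0.12), np.float64(0.12)), (np.float64(0.14), np.float64(0.119))]
```

Flat, with 9 N against the stop: shut. Retreating and doing a final check.

Call:
{"name": "arm_command", "arguments": {
  "deltas": [
    {"tx": 0,"ty": 0,"tz": 2,"wx": 0,"wy": 0,"wz": 0,"claw": 0},
    {"tx": 0,"ty": 0,"tz": 4,"wx": 0,"wy": 0,"wz": 0,"claw": 0},
    {"tx": -3,"ty": 0,"tz": 5,"wx": 0,"wy": 0,"wz": 0,"claw": 0},
    {"tx": -5,"ty": 0,"tz": 3,"wx": 0,"wy": 0,"wz": 0,"claw": 0},
    {"tx": -5,"ty": 0,"tz": 0,"wx": 0,"wy": 0,"wz": 0,"claw": 0},
    {"tx": -4,"ty": 0,"tz": 0,"wx": 0,"wy": 0,"wz": 0,"claw": 0},
    {"tx": 0,"ty": 0,"tz": 0,"wx": 0,"wy": 0,"wz": 0,"claw": 0},
    {"tx": 0,"ty": 0,"tz": 0,"wx": 0,"wy": 0,"wz": 0,"claw": 0}
  ]
}}

```text
t: 32.42
tcp_pos: [0.3999, 0.0146, 0.2717]
ee_rot: [3.142, -0.002, 0.015]
ft_force: [-0.7, -0.4, 0.2]
grip_width: 0.0003
grasp_force: 0.0
```

```bash
python3 cov.py; python3 - <<'E'
from h import *
p=cam("side");w=pts(p);print(pryfit(p,w,reg=(.4,.7,-.3,-.12)),cans(p,w));cv2.imwrite("pics/side11.png",p["color"])
E
```

```text
[0.3999 0.0146 0.2717] [-0.7 -0.4  0.2] 32.425
top [(np.float64(-0.02), np.float64(0.119)), (np.float64(0.0), np.float64(0.12)), (np.float64(0.02), np.float64(0.121)), (np.float64(0.04), np.float64(0.121)), (np.float64(0.06), np.float64(0.122)), (np.float64(0.08), np.float64(0.121)), (np.float64(0.1), np.float64(0.122)), (np.float64(0.12), np.float64(0.12)), (np.float64(0.14), np.float64(0.119))]
side [(np.float64(-0.02), np.float64(0.12)), (np.float64(0.0), np.float64(0.12)), (np.float64(0.02), np.float64(0.121)), (np.float64(0.04), np.float64(0.12)), (np.float64(0.06), np.float64(0.12)), (np.float64(0.08), np.float64(0.12)), (np.float64(0.1), np.float64(0.12)), (np.float64(0.12), np.float64(0.12)), (np.float64(0.14), np.float64(0.119))]
(np.int64(554), (array([ 0.5044, -0.2175]), array([ 20.9, 109.1]), 83.34), array([ 0.4993, -0.2202,  0.0354])) []
```

View pics/side11.png

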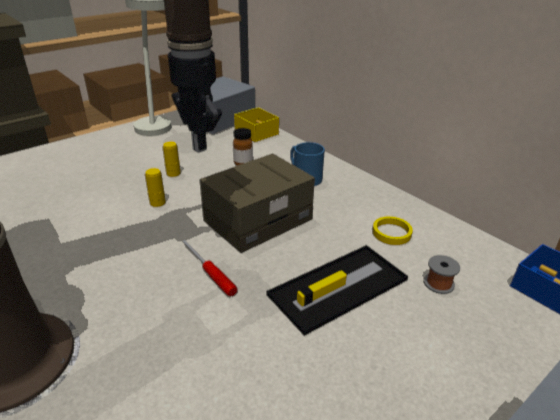

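The cover is flat and shut (258,200), the pry lies in its tray (325,288), the bystanders are where they were, and the arm is clear.

```bash
python3 -c "
from cell import r
print(r.job_done())"
```

```text
the job is handed in; nothing more can be done
None
```

I've handed the job in (no verdict came back): in the last pictures before closing, both blue canisters and the one green one stood upright in the front row of cells; the cover, levered open with the blade, is now shut flat, the pry tool lies flat in its tray handle up, and nothing else on the bench has visibly moved.

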